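# Rake worn nail buffers out from under the display rack into the scrap tray

## Task

Pick up the little rake by its leaning handle and use it to sweep all three worn buffer blocks - the one on the open table and the two under the clear display rack - along the table into the three-sided scrap tray, through its open mouth. Move the blocks only with the rake, never with the gripper or arm and never lifting them off the table, and do not knock or shift the two polish bottles and the jar. Then stand the rake upright on its black mat again and let go.

Things in the scene. Friction and masses are not known exactly. Their poses are not given: they have to be found in the camera images.
- rake: Scrap rake standing by itself, 0.22 kg. Origin: middle of the underside of its back plate (104 mm along x, 6 along y, 30 high). Cheeks 6 thick, 30 high run from the plate's ends to y = +48: a U head 92 clear inside, open to +y, the way it is pulled. Square handle 20 x 20, 140 long, rises from (0, 0, 28) leaning 40 degrees from vertical towards +y, ending at (0, 90, 135).
- rake_grip (a point): Grip point on the rake's handle axis, 112 mm up the handle from its foot: (0, 72, 114) mm in the rake's frame; the handle is 20 mm wide there along the rake's x.
- buffer_a: Worn nail buffer, pale rigid block 70 x 28 x 16 mm (x, y, z), 15 to 45 g; origin at the centre of its underside. Any of the three blocks may be the one in the open or under the rack.
- buffer_b: Worn nail buffer, pale rigid block 64 x 32 x 18 mm (x, y, z), 15 to 45 g; origin at the centre of its underside.
- buffer_c: Worn nail buffer, pale rigid block 60 x 36 x 16 mm (x, y, z), 15 to 45 g; origin at the centre of its underside.
- tray: Fixed pink tray, 166 mm along x, 170 along y outside. Origin: centre of its floor, which is level with the table (no sill). Walls 6 thick, 26 high at x = -80, x = +80 and y = +82; the open mouth is the side at y = -85, 154 wide.
- mat: Rake's parking mat, thin black rubber square 130 x 130 mm level with the table; origin at its centre. It and the tray may have exchanged places.
- rack: Fixed clear acrylic rack. Origin: on the table under the middle of its front edge; front looks to +y. Shelf 370 mm along x, y = 0 to -200, underside 174 up at front trim and sides, 180 between; clear lip at the front up to 246. Legs 14 thick only at x = +-175, y = -110 and -190. Two blocks lie under it, centres 26 to 36 behind the front edge, near x = -95 and +95.
- polish_1: Loose polish bottle, round, 32 mm diameter, 75 mm tall, standing in front of the rack; origin at the centre of its underside. Leave it alone.
- polish_2: Loose polish bottle, round, 32 mm diameter, 75 mm tall, standing between tray and mat on the side of the rack; origin at the centre of its underside. Leave it alone.
- jar: Loose white jar, 48 mm diameter, 50 mm tall, standing under the rack, behind the blocks; origin at the centre of its underside. Leave it alone.
Things that resemble listed ones, but are neither listed nor needed, are in the scene too. Leave any blue or yellow look-alike of the rake alone.

How it is judged:
By the outcome, as a careful person would: the job done as asked, in the order asked, and still so for the second after the job is handed in, with the robot touching nothing.
It also fails if it takes over 72 s, if anything falls off the work surface, if the arm or the gripper's body presses on something with over 40 N, if the wrist force passes 120 N, or if a joint passes its speed limit or range.

## Robot

A 7-joint arm with a two-finger parallel gripper is mounted at the origin on the work surface. World frame = base frame: x ahead of the robot, y to its left, z up, the work surface at z = 0. Lengths are in m, angles in rad, forces in N, time in s.
With the tool pointing down it reaches from about 0.4 to 0.85 m from the base axis. Payload 10.4 kg.
Tool frame: the origin (TCP) lies between the finger pads; the fingertips stand r.nose_length ahead of it and the grasp point (between the pads) lies 6 mm ahead of it (r.nose_length is the distance from the TCP to the fingertips, in m); z points along the fingers, x is the direction in which the jaws open and shut, and the axes are right-handed (so a half turn about z gives the same grasp; the last joint's range is limited). The gripper opens to 87 mm and grips with 3 to 60 N. Pads are 19 mm wide; open, the fingers measure 117 mm over their backs; the gripper's body (75 mm by 190 mm) begins 51 mm behind the grasp point.
Start: joints at [-1.234, 0.332, -0.065, 1.46, 0.022, 1.35, -0.088], TCP at [0.22, 0.585, 0.248] pointing down, gripper open.
Joint ranges: [-2.6, 2.6], [-0.5, 2.12], [-1.47, 1.34], [0.16, 2.42], [-1.27, 4.41], [0.06, 2.06], [-2.6, 2.6]. Speed limits (rad/s): [2.22, 2.22, 2.79, 2.79, 3.14, 3.14, 3.14].

## Interface

Orientations are given as a unit quaternion [x, y, z, w].
In Python, from bench import r gives the robot as it stands. The module is installed in compiled form; this text tells all that it offers.
- The arm moves only by the shell command python3 -m creep 'ROWS' [OPENING] [FORCE]. ROWS is JSON, a list of rows, each an object of numbers: "x", "y", "z": the shift along the world's x, y, z in m; "spin": the turn about the world's z in degrees. In form: [{"x": .., "y": .., "z": .., "spin": ..}, ...]. A call has 1 to 12 rows; each row is the pose to reach, as a shift and turn from the pose commanded when the call began; what a row does not reach only later rows make up. A row lasts 1/8 s, in which the tool goes at most 62.5 mm and 10.7 degrees, less where a joint would pass 70% of its speed; a pose out of reach is approached as far as the arm can. A call with a gripper value outside its range is refused whole. OPENING is the finger opening in m, from 0 to 0.087, set as the call begins (- or left out, the last holds). The fingers move at their own pace and stop on an object; FORCE is the grip in N (left out, the last holds). Time passes only in rows, so rows that repeat a pose let the fingers close. It gives the time, the measured TCP pose, the force and the opening at its end, in the units of the state.
- r.read_state(): the state, without advancing time (a new reading comes with each control period).
- r.camera(name): name is "scene" or "top" or "wrist"; returns a dict with "pixels" (400x640x3 uint8, blue, green, red), "z_map" (400x640 float32, m along the optical axis (not along the pixel's ray), 0 where there is no reading), "K" (3x3 intrinsics, pixels), "R" (3x3) and "t" (3): a world point X has camera coordinates R X + t. Camera axes: x right, y down, z forward; pixel columns grow to the right and rows downward; lengths in m; the calibration is good to about 2 mm. The wrist camera is an equidistant fisheye: a pixel r from the principal point sees the ray r / f radians off the axis. A picture is of the moment at which its call begins.
- r.close_job(): hands the job in, once; it reports no verdict.
The state is a dict: "time": time; "joint_positions": joint angles; "joint_vel": joint speeds; "joint_torque": joint torques, N m; "ee_pos": TCP position; "eef_rot": TCP orientation; "ft_force": force on the tool from outside, world axes, zero at the start; "torque": the same for the moment, N m; "width": finger opening in m.
Only numpy, scipy, OpenCV 4.12 (cv2) and the standard library are available. Lean on these libraries where they do the work, as an engineer would, in place of code of your own. Each camera call takes 0.05 s, during which the arm holds its last target. There are 200 camera calls.

## Working session

There is one attempt and no reset: what is moved stays moved. The work goes in short steps, Python scripts to look and compute and a shell command to move; the robot and the scene stay as the last step left them, time stands still between calls to the robot, and variables do not carry over. Pictures are saved under pics/ and viewed, about 8 in all and at most 12, crops included, and the job is handed in when it is done.

```bash
mkdir -p pics; cat > h.py <<'E'
import numpy as np,cv2
from bench import r
def world(c,u,v,z=None):
    d=np.linalg.inv(c["K"])@np.array([u,v,1.0])
    R,t=c["R"],c["t"]
    if z is None:
        return R.T@(d*c["z_map"][int(v),int(u)]-t)
    o=-R.T@t; w=R.T@d
    return o+w*(z-o[2])/w[2]
E
python3 - <<'E'
from h import *
import pickle
for n in ("top","scene"):
    c=r.camera(n); cv2.imwrite(f"pics/{n}0.png",c["pixels"]); pickle.dump(c,open(n+"0.pkl","wb"))
    print(n,c["K"].round(1).tolist(),(-c["R"].T@c["t"]).round(3),c["R"].round(2).tolist())
print(r.nose_length,r.read_state())
E
```

```text
top [[398.2, 0.0, 316.7], [0.0, 398.2, 194.2], [0.0, 0.0, 1.0]] [0.391 0.092 0.881] [[-0.03, -1.0, 0.0], [-0.99, 0.03, -0.15], [0.15, -0.01, -0.99]]
scene [[438.6, 0.0, 321.5], [0.0, 438.6, 194.8], [0.0, 0.0, 1.0]] [0.777 0.588 0.845] [[-0.85, 0.53, -0.0], [0.43, 0.68, -0.6], [-0.32, -0.51, -0.8]]
0.025 {'time': 0.1, 'joint_positions': array([-1.23361169,  0.33283256, -0.06469685,  1.46085778,  0.02162766,
        1.34986604, -0.08849703]), 'joint_vel': array([-2.72965550e-05, -4.66473459e-04,  4.04473662e-04, -3.37033173e-03,
        3.79318816e-04, -8.89412420e-05,  3.26409831e-05]), 'joint_torque': array([ 9.20395505e-04, -6.24540067e+01,  2.41550419e-02, -3.90718496e+01,
       -6.13964838e-02,  3.65295983e-02,  5.92139918e-05]), 'ee_pos': array([0.21994942, 0.58469396, 0.24681834]), 'eef_rot': array([ 8.22206923e-01,  5.69188347e-01, -4.96224026e-04,  3.94180267e-04]), 'ft_force': array([-0.51777091, -0.35890091, -0.21138043]), 'torque': array([-0.00664208,  0.02702141,  0.03583808]), 'width': 0.08694741690281794}
```

View pics/top0.png

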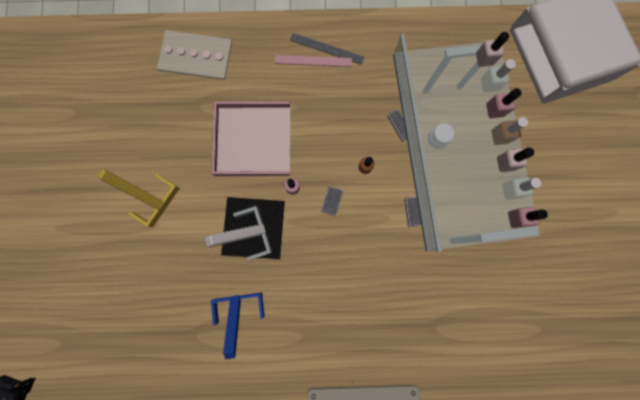

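View pics/scene0.png

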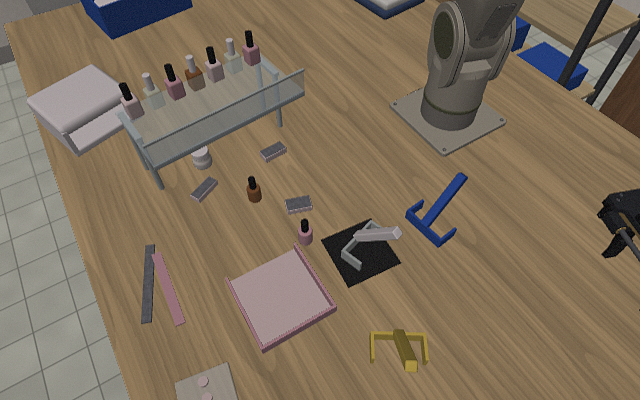

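The real rake is the grey one on the mat (235,235 top), open towards the tray side; the blue (235,325) and yellow (140,195) ones are look-alikes. The tray (252,138) opens right, towards the rack. The blocks are at (332,201), (398,125) and (413,211). I'll enlarge these to confirm and measure.

```bash
python3 - <<'E'
import pickle,cv2
c=pickle.load(open("top0.pkl","rb"))["pixels"]
cv2.imwrite("pics/top0c.png",cv2.resize(c[90:270,195:460],None,fx=3,fy=3,interpolation=cv2.INTER_CUBIC))
c=pickle.load(open("scene0.pkl","rb"))["pixels"]
cv2.imwrite("pics/scene0c.png",cv2.resize(c[130:290,160:420],None,fx=3,fy=3,interpolation=cv2.INTER_CUBIC))
E
```

```text
(no output)
```

View pics/top0c.png

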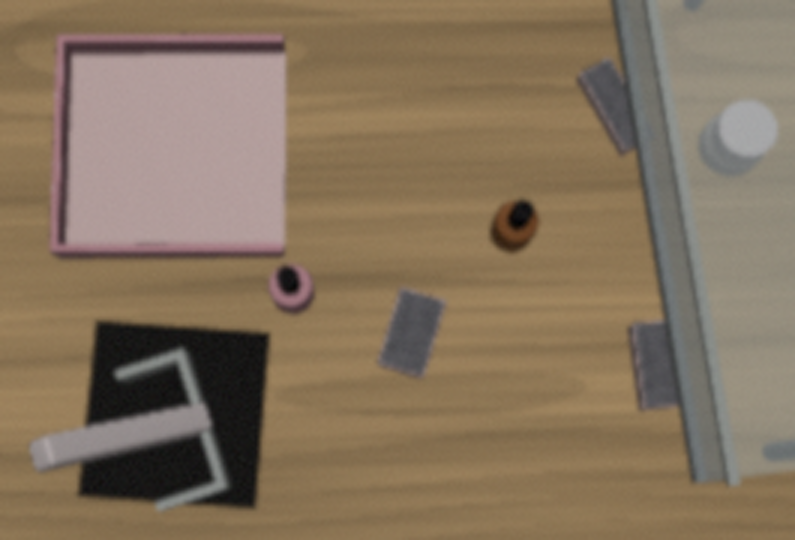

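View pics/scene0c.png

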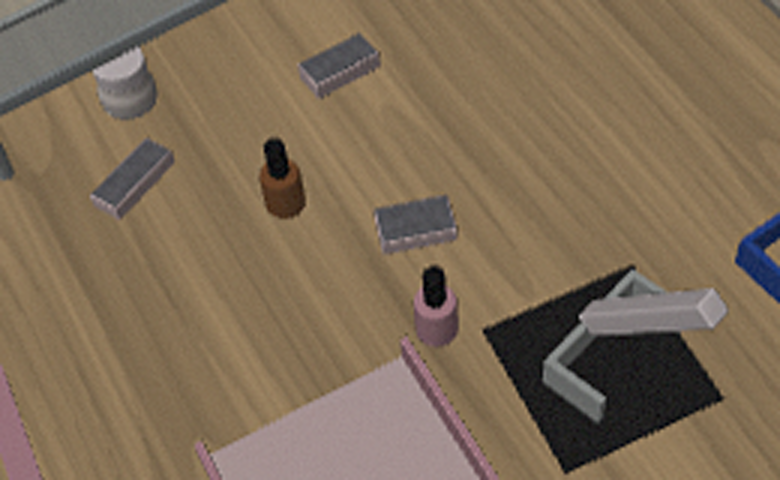

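```bash
python3 - <<'E'
from h import *
import pickle
T=pickle.load(open("top0.pkl","rb"));S=pickle.load(open("scene0.pkl","rb"))
t=lambda u,v,z:world(T,195+u/3,90+v/3,z)
s=lambda u,v,z:world(S,160+u/3,130+v/3,z)
p=lambda n,a:print(n,(np.array(a)*1000).round(0)[:,:2].tolist())
p("rake A,B,tipA,tipB",[t(183,350,.03),t(228,487,.03),t(115,375,.03),t(157,507,.03)])
p("rake end",[t(38,455,.135)])
p("mat",[t(97,321,0),t(270,333,0),t(255,507,0),t(79,494,0)])
p("tray",[t(58,36,.026),t(285,36,.026),t(285,250,.026),t(51,250,.026)])
p("tray floor mouth",[t(286,50,0),t(286,245,0)])
p("pol1,2",[t(520,213,.075),t(288,278,.075)])
p("pol scene",[s(274,146,.075),s(433,272,.075)])
p("jar top/bot",[t(747,128,.05),s(119,58,.05),s(128,100,0)])
p("rack front edge bottom trim",[t(615,0,.174),t(697,483,.174),t(650,0,.246),t(737,483,.246)])
for n,c in dict(far=[(92,192),(150,140),(174,156),(116,207)],near=[(300,70),(360,36),(380,54),(318,87)],open=[(375,211),(447,197),(457,228),(383,242)]).items():
    a=np.array([s(*q,.017) for q in c]);p(n,a)
    print(a.mean(0)[:2].round(3),[round(np.linalg.norm(a[i]-a[i-1])*1000) for i in range(4)])
p("open top",[t(400,290,.017),t(445,301,.017),t(422,377,.017),t(380,365,.017)])
# gripper cloud from scene
z=S["z_map"]; v,u=np.nonzero((z>0)&(z<2)); 
d=np.linalg.inv(S["K"])@np.c_[u,v,np.ones(len(u))].T*z[v,u]
P=(S["R"].T@(d-S["t"][:,None])).T
m=(P[:,2]>.15)&(np.hypot(P[:,0]-.22,P[:,1]-.585)<.2)
Rt=__import__("scipy.spatial.transform",fromlist=["Rotation"]).Rotation.from_quat(r.read_state()["eef_rot"])
Q=Rt.inv().apply(P[m]-r.read_state()["ee_pos"])
for lo in np.arange(-.2,.05,.02):
    k=(Q[:,2]>lo)&(Q[:,2]<lo+.02)
    if k.sum()>5: print(round(lo,2),k.sum(),(Q[k].min(0)*1000).round(),(Q[k].max(0)*1000).round())
print(Rt.as_matrix().round(2))
E
```

```text
rake A,B,tipA,tipB [[495.0, 216.0], [397.0, 185.0], [479.0, 265.0], [385.0, 235.0]]
rake end [[420.0, 291.0]]
mat [[523.0, 284.0], [510.0, 156.0], [383.0, 169.0], [396.0, 297.0]]
tray [[735.0, 309.0], [731.0, 139.0], [567.0, 142.0], [572.0, 313.0]]
tray floor mouth [[730.0, 140.0], [577.0, 143.0]]
pol1,2 [[579.0, -23.0], [538.0, 138.0]]
pol scene [[582.0, -24.0], [539.0, 137.0]]
jar top/bot [[643.0, -194.0], [641.0, -195.0], [645.0, -195.0]]
rack front edge bottom trim [[690.0, -75.0], [391.0, -105.0], [659.0, -78.0], [390.0, -106.0]]
far [[710.0, -105.0], [650.0, -130.0], [640.0, -104.0], [699.0, -81.0]]
[ 0.675 -0.105] [26, 65, 27, 64]
near [[511.0, -133.0], [449.0, -140.0], [445.0, -113.0], [507.0, -108.0]]
[ 0.478 -0.123] [25, 63, 28, 63]
open [[530.0, 30.0], [475.0, 49.0], [484.0, 78.0], [539.0, 59.0]]
[0.507 0.054] [30, 57, 31, 58]
open top [[537.0, 59.0], [528.0, 26.0], [473.0, 45.0], [482.0, 75.0]]
-0.1 808 [-94. -14. -98.] [-29.  40. -80.]
-0.08 671 [-92.  15. -80.] [  1.  41. -60.]
-0.06 253 [-86.  -2. -60.] [  3.  41. -40.]
-0.04 97 [-58.  -9. -40.] [-42.  14. -20.]
-0.02 123 [-56.  -9. -20.] [-42.  14.  -0.]
-0.0 115 [-52.  -8.   0.] [-42.  14.  20.]
0.02 27 [-52.  -9.  20.] [46. 13. 25.]
[[ 0.35  0.94 -0.  ]
 [ 0.94 -0.35 -0.  ]
 [-0.    0.   -1.  ]]
```

Measurements agree: rake origin ≈ (445,203) mm at yaw ≈ 17.7°, and the predicted handle end is within 2 mm of the measured one. The gripper body (±38 mm across the pads) would hit the rack lip with a normal grip. So I'll grip right at the handle's end, with the tool at rake y ≈ 96, to reach deep enough.

```bash
python3 -m creep '[{"x":0.03,"y":-0.05,"z":0,"spin":-10},{"x":0.06,"y":-0.10,"z":0,"spin":-20},{"x":0.09,"y":-0.15,"z":0,"spin":-30},{"x":0.13,"y":-0.19,"z":0,"spin":-40},{"x":0.165,"y":-0.24,"z":0,"spin":-50},{"x":0.1975,"y":-0.2895,"z":0,"spin":-52},{"x":0.1975,"y":-0.2895,"z":-0.03,"spin":-52},{"x":0.1975,"y":-0.2895,"z":-0.03,"spin":-52},{"x":0.1975,"y":-0.2895,"z":-0.03,"spin":-52}]' 0.087 20
python3 - <<'E'
from h import *
import pickle
c=r.camera("scene"); pickle.dump(c,open("s1.pkl","wb"))
w=r.camera("wrist")
a=cv2.resize(c["pixels"][170:330,280:480],None,fx=2.2,fy=2.2,interpolation=2)
b=cv2.resize(w["pixels"],(352*1,352*400//640*1))
b=cv2.copyMakeBorder(b,0,a.shape[0]-b.shape[0],0,0,0)
cv2.imwrite("pics/s1.png",np.hstack([a,b]))
print(w["K"],(-w["R"].T@w["t"]),r.read_state()["ee_pos"],r.read_state()["eef_rot"])
E
```

```text
time: 1.23
ee_pos: [0.4172, 0.2963, 0.2182]
eef_rot: [0.988, 0.152, 0.0, -0.0]
ft_force: [0.1, -0.1, 0.8]
width: 0.0866
[[309.70691629   0.         326.35662001]
 [  0.         309.70691629 195.8477518 ]
 [  0.           0.           1.        ]] [0.39180497 0.37588146 0.35481014] [0.41743922 0.296503   0.21851584] [ 9.88393244e-01  1.51915795e-01  5.10734069e-04 -3.55033757e-04]
```

View pics/s1.png

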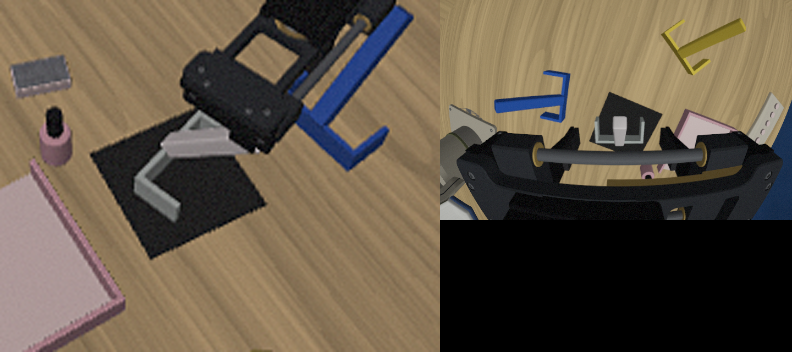

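The wrist view shows the handle end (620,130) centred between the fingers, and the yaw is 17.5°. Descending and closing.

```bash
python3 -m creep '[{"z":-0.04},{"z":-0.075},{"z":-0.0845},{"z":-0.0845},{"z":-0.0845}]' 0.087 20
python3 -m creep '[{"z":0},{"z":0},{"z":0},{"z":0},{"z":0},{"z":0},{"z":0},{"z":0}]' 0.0 60
python3 - <<'E'
from h import *
c=r.camera("scene")
t=r.camera("top")
a=cv2.resize(c["pixels"][190:310,300:440],None,fx=3,fy=3,interpolation=2)
b=cv2.resize(t["pixels"][180:300,180:310],None,fx=3,fy=3,interpolation=2)
cv2.imwrite("pics/s2.png",np.hstack([a,b]))
print(r.read_state())
E
```

```text
{'time': 1.425, 'joint_positions': array([-0.92271887,  0.09629667,  0.23089089,  1.80985759, -0.02337155,
        1.23693982, -0.38065377]), 'joint_vel': array([0.00154075, 0.00128026, 0.0046961 , 0.00356528, 0.00033457,
       0.00057162, 0.00071103]), 'joint_torque': array([-4.83960262e-03, -4.29379249e+01,  1.06908012e+00, -3.78101885e+01,
       -6.61335303e-02,  1.65648916e-02, -2.54286708e-03]), 'ee_pos': array([0.41750148, 0.29623925, 0.21830406]), 'eef_rot': array([ 9.88426762e-01,  1.51697787e-01,  4.61902699e-04, -3.21658878e-04]), 'ft_force': array([-0.6580675 , -1.33720064, -0.16205636]), 'torque': array([-0.05867604,  0.02098303, -0.02923598]), 'width': 0.08704460176992233}invalid input at $[0]: expected keys x, y, z, spin
invalid input at $[0]: expected keys x, y, z, spin
```

View pics/s2.png

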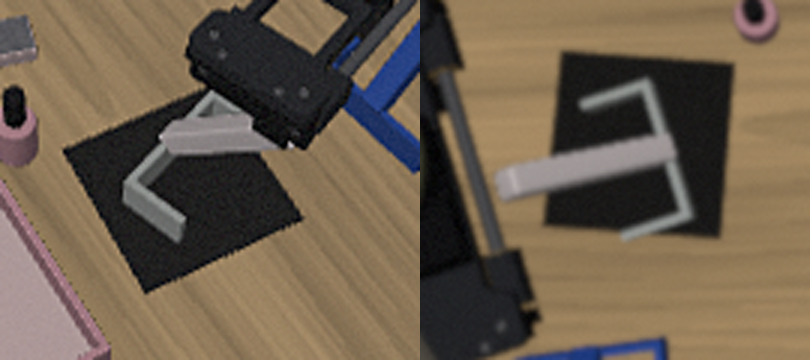

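The moves were refused because every row needs all four keys, so nothing has moved yet. Retrying.

```bash
python3 -m creep '[{"x":0,"y":0,"z":-0.04,"spin":0},{"x":0,"y":0,"z":-0.075,"spin":0},{"x":0,"y":0,"z":-0.0845,"spin":0},{"x":0,"y":0,"z":-0.0845,"spin":0},{"x":0,"y":0,"z":-0.0845,"spin":0}]' 0.087 20
python3 -m creep '[{"x":0,"y":0,"z":0,"spin":0},{"x":0,"y":0,"z":0,"spin":0},{"x":0,"y":0,"z":0,"spin":0},{"x":0,"y":0,"z":0,"spin":0},{"x":0,"y":0,"z":0,"spin":0},{"x":0,"y":0,"z":0,"spin":0},{"x":0,"y":0,"z":0,"spin":0},{"x":0,"y":0,"z":0,"spin":0}]' 0.0 60
python3 - <<'E'
from h import *
c=r.camera("scene")
t=r.camera("top")
a=cv2.resize(c["pixels"][190:310,300:440],None,fx=3,fy=3,interpolation=2)
b=cv2.resize(t["pixels"][180:300,180:310],None,fx=3,fy=3,interpolation=2)
cv2.imwrite("pics/s3.png",np.hstack([a,b]))
E
```

```text
time: 2.05
ee_pos: [0.4182, 0.2962, 0.1346]
eef_rot: [0.989, 0.151, 0.001, -0.001]
ft_force: [0.9, -0.5, 0.5]
width: 0.0868
time: 3.05
ee_pos: [0.4175, 0.2955, 0.133]
eef_rot: [0.989, 0.151, 0.0, 0.0]
ft_force: [-0.3, -0.4, 0.1]
width: 0.0187
```

View pics/s3.png

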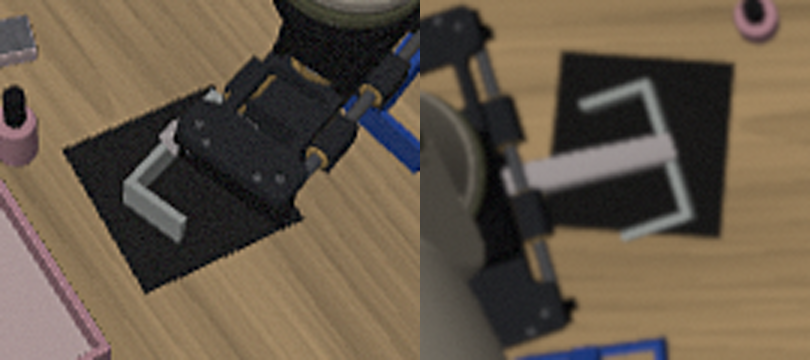

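The grip holds (width 18.7 mm) and the rake is undisturbed. Lift it and check whether it sags in the grip.

```bash
python3 -m creep '[{"x":0,"y":0,"z":0.01,"spin":0},{"x":0,"y":0,"z":0.03,"spin":0},{"x":0,"y":0,"z":0.06,"spin":0},{"x":0,"y":0,"z":0.09,"spin":0},{"x":0,"y":0,"z":0.12,"spin":0},{"x":0.02,"y":-0.04,"z":0.12,"spin":-6},{"x":0.04,"y":-0.08,"z":0.12,"spin":-12},{"x":0.06,"y":-0.12,"z":0.12,"spin":-17.6},{"x":0.08,"y":-0.16,"z":0.12,"spin":-17.6},{"x":0.0895,"y":-0.1845,"z":0.12,"spin":-17.6},{"x":0.0895,"y":-0.1845,"z":0.12,"spin":-17.6}]'
python3 -m creep '[{"x":0,"y":0,"z":-0.04,"spin":0},{"x":0,"y":0,"z":-0.075,"spin":0},{"x":0,"y":0,"z":-0.09,"spin":0},{"x":0,"y":0,"z":-0.09,"spin":0}]'
python3 - <<'E'
from h import *
c=r.camera("scene")
t=r.camera("top")
a=cv2.resize(c["pixels"][130:280,220:400],None,fx=2.2,fy=2.2,interpolation=2)
b=cv2.resize(t["pixels"][90:240,230:410],None,fx=2.2,fy=2.2,interpolation=2)
cv2.imwrite("pics/s4.png",np.hstack([a,b]))
E
```

```text
time: 4.53
ee_pos: [0.5076, 0.1085, 0.2536]
eef_rot: [1.0, -0.004, 0.0, 0.0]
ft_force: [0.1, 1.2, -2.4]
width: 0.0186
time: 5.03
ee_pos: [0.5066, 0.1114, 0.1629]
eef_rot: [1.0, -0.002, -0.001, 0.0]
ft_force: [-0.9, -0.5, -1.6]
width: 0.0182
```

View pics/s4.png

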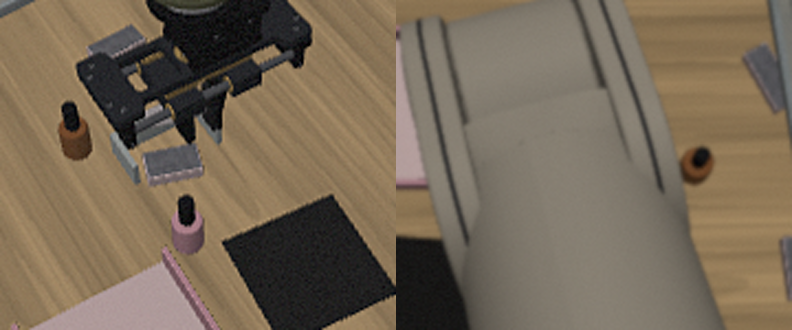

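The scene view shows the head straddling the open block (block at 172,162, cheek at 125,158), with no visible sag. A quick depth check of the cheek tilt next.

```bash
cat >> h.py <<'E'
def cloud(c):
    z=c["z_map"]; v,u=np.nonzero(z>0)
    d=np.linalg.inv(c["K"])@np.c_[u,v,np.ones(len(u))].T*z[v,u]
    return (c["R"].T@(d-c["t"][:,None])).T
E
python3 - <<'E'
from h import *
P=cloud(r.camera("scene"))
m=(abs(P[:,0]-.556)<.008)&(P[:,1]>.0)&(P[:,1]<.09)&(P[:,2]>.006)&(P[:,2]<.1)
Q=P[m]*1000
for y in range(0,80,8):
    k=(Q[:,1]>=y)&(Q[:,1]<y+8)
    if k.any(): print(y,k.sum(),Q[k].min(0).round(),Q[k].max(0).round())
E
```

```text
8 2 [557.  15.  58.] [560.  16.  58.]
16 22 [549.  17.  28.] [561.  24.  62.]
24 18 [555.  24.  34.] [561.  32.  62.]
32 16 [554.  33.  30.] [561.  39.  61.]
40 19 [555.  40.  33.] [560.  48.  61.]
48 17 [554.  48.  34.] [562.  55.  63.]
56 19 [555.  56.  32.] [561.  63.  63.]
64 25 [554.  64.  31.] [561.  68.  64.]
```

Tilt is only 1–2°. Lower, then sweep the open block in +x and +y.

```bash
python3 -m creep '[{"x":0,"y":0,"z":-0.015,"spin":0},{"x":0,"y":0,"z":-0.0285,"spin":0},{"x":0,"y":0,"z":-0.0285,"spin":0},{"x":0.012,"y":0.003,"z":-0.0285,"spin":0},{"x":0.026,"y":0.007,"z":-0.0285,"spin":0},{"x":0.040,"y":0.011,"z":-0.0285,"spin":0},{"x":0.054,"y":0.015,"z":-0.0285,"spin":0},{"x":0.068,"y":0.019,"z":-0.0285,"spin":0},{"x":0.082,"y":0.023,"z":-0.0285,"spin":0},{"x":0.096,"y":0.025,"z":-0.0285,"spin":0},{"x":0.110,"y":0.027,"z":-0.0285,"spin":0},{"x":0.124,"y":0.029,"z":-0.0285,"spin":0}]'
python3 -m creep '[{"x":0.012,"y":0.005,"z":0,"spin":0},{"x":0.014,"y":0.020,"z":0,"spin":0},{"x":0.014,"y":0.035,"z":0,"spin":0},{"x":0.014,"y":0.050,"z":0,"spin":0},{"x":0.014,"y":0.065,"z":0,"spin":0},{"x":0.014,"y":0.080,"z":0,"spin":0},{"x":0.014,"y":0.095,"z":0,"spin":0},{"x":0.014,"y":0.110,"z":0,"spin":0}]'
python3 - <<'E'
from h import *
c=r.camera("scene");P=cloud(c)*1000
cv2.imwrite("pics/s5.png",cv2.resize(c["pixels"][100:360,150:430],None,fx=2,fy=2,interpolation=2))
for n,x,y in (("pol1",580,-24),("pol2",538,138)):
    m=(np.hypot(P[:,0]-x,P[:,1]-y)<30)&(P[:,2]>25)&(P[:,2]<80); print(n,m.sum(),P[m].mean(0).round(),P[m].max(0).round())
E
```

```text
time: 6.68
ee_pos: [0.6322, 0.1403, 0.1342]
eef_rot: [1.0, -0.002, -0.0, 0.0]
ft_force: [-0.5, -0.3, -1.8]
width: 0.0189
time: 7.68
ee_pos: [0.645, 0.251, 0.1346]
eef_rot: [1.0, -0.002, 0.0, -0.0]
ft_force: [0.3, -0.2, -2.1]
width: 0.0188<stdin>:5: RuntimeWarning: Mean of empty slice.
  ret = um.true_divide(
Traceback (most recent call last):
ValueError: zero-size array to reduction operation maximum which has no identity
```

View pics/s5.png

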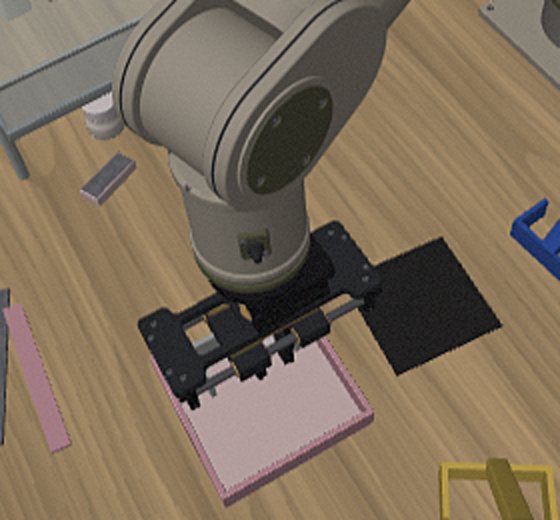

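The rake is at the tray mouth with the bottles hidden behind the arm. Finish the push, back off and lift, then check by depth map.

```bash
python3 -m creep '[{"x":0,"y":0.015,"z":0,"spin":0},{"x":0,"y":0.030,"z":0,"spin":0},{"x":0,"y":0.045,"z":0,"spin":0},{"x":0,"y":0.060,"z":0,"spin":0},{"x":0,"y":0.075,"z":0,"spin":0},{"x":0,"y":0.082,"z":0,"spin":0},{"x":0,"y":0.082,"z":0,"spin":0},{"x":0,"y":0.075,"z":0,"spin":0},{"x":0,"y":0.075,"z":0.03,"spin":0},{"x":0,"y":0.075,"z":0.07,"spin":0},{"x":0,"y":0.075,"z":0.12,"spin":0},{"x":0,"y":0.055,"z":0.12,"spin":0}]'
python3 -m creep '[{"x":-0.015,"y":-0.05,"z":0,"spin":0.7},{"x":-0.040,"y":-0.10,"z":0,"spin":1.7},{"x":-0.070,"y":-0.15,"z":0,"spin":2.7},{"x":-0.10,"y":-0.19,"z":0,"spin":3.7},{"x":-0.13,"y":-0.23,"z":0,"spin":4.7},{"x":-0.155,"y":-0.26,"z":0,"spin":5.7},{"x":-0.155,"y":-0.26,"z":0,"spin":5.7}]'
python3 - <<'E'
from h import *
c=r.camera("scene");P=cloud(c)*1000
cv2.imwrite("pics/s6.png",c["pixels"]);cv2.imwrite("pics/t6.png",r.camera("top")["pixels"])
for n,x,y in (("pol1",580,-24),("pol2",538,138)):
    m=(np.hypot(P[:,0]-x,P[:,1]-y)<30)&(P[:,2]>25)&(P[:,2]<80); print(n,m.sum(),P[m].mean(0).round() if m.any() else '')
m=(P[:,0]>585)&(P[:,0]<722)&(P[:,1]>145)&(P[:,1]<300)&(P[:,2]>10)&(P[:,2]<30)
print("tray blocks",m.sum(),P[m].mean(0).round(),P[m].min(0).round(),P[m].max(0).round())
print(r.read_state()["ee_pos"])
E
```

```text
time: 9.22
ee_pos: [0.6464, 0.3053, 0.2591]
eef_rot: [1.0, -0.001, 0.003, -0.002]
ft_force: [0.6, -0.6, -2.8]
width: 0.0186
time: 10.1
ee_pos: [0.4879, 0.0409, 0.2537]
eef_rot: [0.999, 0.045, -0.001, -0.0]
ft_force: [-0.2, 1.7, -1.7]
width: 0.0189
pol1 217 [584. -21.  49.]
pol2 234 [542. 143.  49.]
tray blocks 535 [632. 263.  16.] [600. 242.  10.] [661. 280.  21.]
[0.48931163 0.0439876  0.25390843]
```

Open block is in the tray (y 242–280) and the bottles haven't moved. Next is the near under-rack block: descend in front, go in above it, and lower behind it.

```bash
python3 -m creep '[{"x":-0.010,"y":0,"z":-0.05,"spin":0},{"x":-0.014,"y":0,"z":-0.093,"spin":0},{"x":-0.014,"y":-0.03,"z":-0.093,"spin":0},{"x":-0.016,"y":-0.06,"z":-0.093,"spin":0},{"x":-0.018,"y":-0.08,"z":-0.093,"spin":0},{"x":-0.018,"y":-0.090,"z":-0.093,"spin":0},{"x":-0.018,"y":-0.095,"z":-0.093,"spin":0},{"x":-0.018,"y":-0.095,"z":-0.093,"spin":0},{"x":-0.018,"y":-0.095,"z":-0.093,"spin":0}]'
python3 - <<'E'
from h import *
c=r.camera("scene");P=cloud(c)*1000
cv2.imwrite("pics/s7.png",cv2.resize(np.hstack([c["pixels"][110:250,200:340],r.camera("top")["pixels"][140:280,330:470]]),None,fx=2.8,fy=2.8,interpolation=2))
m=(P[:,0]>400)&(P[:,0]<570)&(P[:,1]>-170)&(P[:,1]<-70)&(P[:,2]>30)&(P[:,2]<75);Q=P[m]
m=(Q[:,0]>515);print(m.sum(),Q[m].min(0).round(),Q[m].max(0).round())
E
```

```text
time: 11.32
ee_pos: [0.4721, -0.0492, 0.1615]
eef_rot: [0.999, 0.048, -0.0, -0.0]
ft_force: [-0.4, -0.4, -1.6]
width: 0.0187
141 [ 515. -138.   30.] [533. -85.  59.]
```

View pics/s7.png

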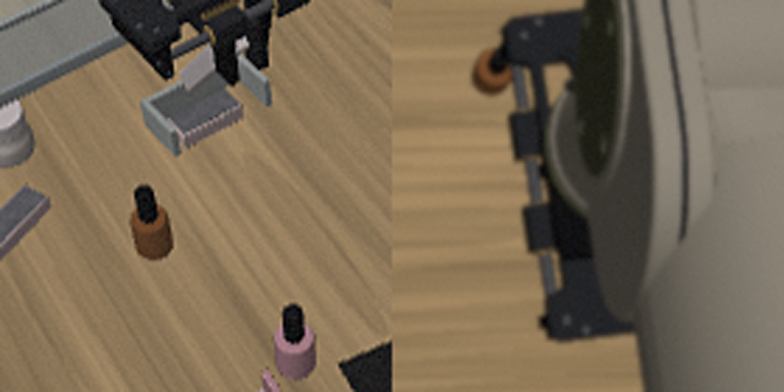

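The head straddles the near block (195,118) cleanly. Go 4 mm deeper, lower, then pull it out.

```bash
python3 -m creep '[{"x":0,"y":-0.005,"z":0,"spin":0},{"x":0,"y":-0.005,"z":-0.01,"spin":0},{"x":0,"y":-0.005,"z":-0.02,"spin":0},{"x":0,"y":-0.005,"z":-0.0265,"spin":0},{"x":0,"y":-0.005,"z":-0.0265,"spin":0},{"x":0,"y":-0.001,"z":-0.0265,"spin":0},{"x":0,"y":0.007,"z":-0.0265,"spin":0},{"x":0,"y":0.019,"z":-0.0265,"spin":0},{"x":0,"y":0.033,"z":-0.0265,"spin":0},{"x":0,"y":0.047,"z":-0.0265,"spin":0},{"x":0,"y":0.061,"z":-0.0265,"spin":0},{"x":0,"y":0.075,"z":-0.0265,"spin":0}]'
python3 - <<'E'
from h import *
c=r.camera("scene");P=cloud(c)*1000
m=(P[:,0]>420)&(P[:,0]<540)&(P[:,1]>-160)&(P[:,1]<45)&(P[:,2]>8)&(P[:,2]<21);Q=P[m]
print(m.sum(),Q.mean(0).round(),Q.min(0).round(),Q.max(0).round())
E
```

```text
time: 12.92
ee_pos: [0.472, 0.0261, 0.1351]
eef_rot: [0.999, 0.048, 0.0, -0.0]
ft_force: [0.6, -0.6, -1.5]
width: 0.0188
330 [484. -43.  16.] [425. -67.   8.] [534. -13.  21.]
```

```bash
python3 -m creep '[{"x":0,"y":0.014,"z":0,"spin":0},{"x":0,"y":0.028,"z":0,"spin":0},{"x":0,"y":0.042,"z":0,"spin":0},{"x":0,"y":0.056,"z":0,"spin":0},{"x":0,"y":0.070,"z":0,"spin":0},{"x":0,"y":0.082,"z":0,"spin":0},{"x":0.010,"y":0.090,"z":0,"spin":-1},{"x":0.024,"y":0.092,"z":0,"spin":-2},{"x":0.038,"y":0.094,"z":0,"spin":-3},{"x":0.052,"y":0.096,"z":0,"spin":-4},{"x":0.066,"y":0.098,"z":0,"spin":-5},{"x":0.080,"y":0.100,"z":0,"spin":-5.7}]'
python3 -m creep '[{"x":0.014,"y":0.001,"z":0,"spin":0},{"x":0.028,"y":0.002,"z":0,"spin":0},{"x":0.042,"y":0.003,"z":0,"spin":0},{"x":0.056,"y":0.004,"z":0,"spin":0},{"x":0.070,"y":0.006,"z":0,"spin":0},{"x":0.084,"y":0.010,"z":0,"spin":0},{"x":0.096,"y":0.018,"z":0,"spin":0},{"x":0.098,"y":0.032,"z":0,"spin":0},{"x":0.098,"y":0.046,"z":0,"spin":0},{"x":0.098,"y":0.060,"z":0,"spin":0},{"x":0.098,"y":0.075,"z":0,"spin":0},{"x":0.098,"y":0.090,"z":0,"spin":0}]'
python3 -m creep '[{"x":0,"y":0.015,"z":0,"spin":0},{"x":0,"y":0.030,"z":0,"spin":0},{"x":0,"y":0.045,"z":0,"spin":0},{"x":0,"y":0.060,"z":0,"spin":0},{"x":0,"y":0.067,"z":0,"spin":0},{"x":0,"y":0.067,"z":0,"spin":0},{"x":0,"y":0.060,"z":0,"spin":0},{"x":0,"y":0.060,"z":0.03,"spin":0},{"x":0,"y":0.060,"z":0.07,"spin":0},{"x":0,"y":0.060,"z":0.12,"spin":0},{"x":0,"y":0.040,"z":0.12,"spin":0}]'
python3 -m creep '[{"x":0,"y":-0.05,"z":0,"spin":0.7},{"x":0.0,"y":-0.09,"z":0,"spin":1.7},{"x":0.0,"y":-0.13,"z":0,"spin":2.7},{"x":0.0,"y":-0.17,"z":0,"spin":3.7},{"x":0.0,"y":-0.20,"z":0,"spin":4.7},{"x":0.010,"y":-0.22,"z":0,"spin":5.7},{"x":0.010,"y":-0.22,"z":0,"spin":5.7}]'
python3 - <<'E'
from h import *
c=r.camera("scene");P=cloud(c)*1000
for n,x,y in (("pol1",580,-24),("pol2",538,138)):
    m=(np.hypot(P[:,0]-x,P[:,1]-y)<30)&(P[:,2]>25)&(P[:,2]<80); print(n,m.sum(),P[m].mean(0).round() if m.any() else '')
m=(P[:,0]>585)&(P[:,0]<722)&(P[:,1]>120)&(P[:,1]<300)&(P[:,2]>10)&(P[:,2]<30)
Q=P[m]
for y in range(120,300,12):
    k=(Q[:,1]>=y)&(Q[:,1]<y+12); 
    if k.any(): print(y,k.sum(),Q[k,0].min().round(),Q[k,0].max().round())
print(r.read_state()["ee_pos"])
m=(P[:,0]>630)&(P[:,0]<720)&(P[:,1]>-140)&(P[:,1]<-70)&(P[:,2]>10)&(P[:,2]<25)
if m.any(): print("far",m.sum(),P[m].mean(0).round(),P[m].min(0).round(),P[m].max(0).round())
E
```

```text
time: 14.48
ee_pos: [0.553, 0.1249, 0.135]
eef_rot: [1.0, -0.002, -0.0, 0.0]
ft_force: [-1.2, -0.2, -0.1]
width: 0.0189
time: 15.98
ee_pos: [0.6499, 0.2163, 0.1352]
eef_rot: [1.0, -0.002, 0.0, -0.0]
ft_force: [0.5, -0.5, -1.5]
width: 0.0189
time: 17.35
ee_pos: [0.6514, 0.2551, 0.2592]
eef_rot: [1.0, -0.001, 0.003, -0.001]
ft_force: [-0.3, -0.1, -2.7]
width: 0.0188
time: 18.23
ee_pos: [0.6594, 0.0305, 0.2538]
eef_rot: [0.999, 0.045, -0.001, 0.001]
ft_force: [0.5, 0.1, -2.8]
width: 0.0188
pol1 210 [584. -21.  50.]
pol2 233 [542. 143.  49.]
192 132 605.0 669.0
204 173 605.0 669.0
216 182 605.0 669.0
240 118 601.0 660.0
252 173 601.0 661.0
264 172 601.0 661.0
276 70 601.0 660.0
[0.65927701 0.03277842 0.25378234]
far 283 [ 674. -107.   16.] [ 640. -134.   10.] [712. -83.  22.]
```

Two blocks are in the tray and the bottles are still. The far block is skewed about 17° to the rack, so its deep corner (about 52 mm) is just beyond what the lip allows. I'll first square it with the rake's back plate by nudging its protruding front-right corner.

```bash
python3 -m creep '[{"x":0.036,"y":0.015,"z":0,"spin":0},{"x":0.072,"y":0.015,"z":-0.03,"spin":0},{"x":0.072,"y":0.015,"z":-0.08,"spin":0},{"x":0.072,"y":0.015,"z":-0.118,"spin":0},{"x":0.072,"y":0.015,"z":-0.118,"spin":0},{"x":0.073,"y":0.005,"z":-0.118,"spin":0},{"x":0.074,"y":-0.003,"z":-0.118,"spin":0},{"x":0.074,"y":-0.008,"z":-0.118,"spin":0},{"x":0.075,"y":-0.013,"z":-0.118,"spin":0},{"x":0.075,"y":-0.018,"z":-0.118,"spin":0},{"x":0.076,"y":-0.023,"z":-0.118,"spin":0},{"x":0.076,"y":-0.027,"z":-0.118,"spin":0}]'
python3 - <<'E'
from h import *
P=cloud(r.camera("scene"))*1000
m=(P[:,0]>630)&(P[:,0]<730)&(P[:,1]>-150)&(P[:,1]<-70)&(P[:,2]>12)&(P[:,2]<21)
Q=P[m]; print(m.sum(),Q.min(0).round(),Q.max(0).round(),cv2.minAreaRect(Q[:,:2].astype(np.float32)))
for x in range(630,730,8):
    k=(Q[:,0]>=x)&(Q[:,0]<x+8)
    if k.any(): print(x,k.sum(),Q[k,1].min().round(),Q[k,1].max().round())
E
```

```text
time: 19.77
ee_pos: [0.7361, 0.0077, 0.1371]
eef_rot: [0.999, 0.048, 0.0, -0.0]
ft_force: [-0.1, -0.7, -1.6]
width: 0.0189
100 [ 639. -137.   12.] [730. -71.  21.] ((681.8248291015625, -100.53392028808594), (97.3735122680664, 30.73451042175293), 34.750858306884766)
638 12 -133.0 -109.0
646 19 -137.0 -108.0
654 20 -135.0 -104.0
662 15 -131.0 -102.0
670 4 -101.0 -98.0
678 9 -100.0 -95.0
686 4 -97.0 -95.0
694 6 -87.0 -71.0
702 4 -85.0 -83.0
718 4 -85.0 -83.0
726 3 -85.0 -83.0
```

```bash
python3 -m creep '[{"x":0,"y":0.03,"z":0,"spin":0},{"x":0,"y":0.07,"z":0.03,"spin":0},{"x":0,"y":0.11,"z":0.08,"spin":0},{"x":0,"y":0.11,"z":0.08,"spin":0}]'
cat >> h.py <<'E'
def block():
    "rect of the block near the far end under the rack: top-face depth points, scene"
    c=r.camera("scene"); P=cloud(c)
    g=np.zeros(c["z_map"].shape,np.uint8); v,u=np.nonzero(c["z_map"]>0)
    m=(P[:,0]>.62)&(P[:,0]<.74)&(P[:,1]>-.16)&(P[:,1]<-.05)&(P[:,2]>.0125)&(P[:,2]<.024)
    g[v[m],u[m]]=255
    n,l,s,_=cv2.connectedComponentsWithStats(cv2.morphologyEx(g,cv2.MORPH_OPEN,np.ones((2,2))))
    k=1+np.argmax(s[1:,4]); vv,uu=np.nonzero(l==k)
    W=np.array([world(c,a,b,.017)[:2]*1000 for a,b in zip(uu,vv)],np.float32)
    R=cv2.minAreaRect(W); print(len(W),R); print(cv2.boxPoints(R).round(0).tolist(), "mean",W.mean(0).round(1))
    for p in cv2.boxPoints(R): print("depth",round(((-75-(690-p[0])*.1)-p[1])*.995,1),end=" ")
    cv2.imwrite("pics/blk.png",cv2.resize(np.hstack([c["pixels"][120:260,150:330],cv2.cvtColor(g,8)[120:260,150:330]]),None,fx=2.2,fy=2.2,interpolation=2))
E
python3 -c "
from h import *
block()"
```

```text
time: 20.32
ee_pos: [0.7374, 0.1234, 0.2218]
eef_rot: [0.999, 0.051, 0.004, -0.002]
ft_force: [0.2, -1.0, -3.0]
width: 0.0188Traceback (most recent call last):
  File "<string>", line 3, in <module>
    block()
    ~~~~~^^
  File "h.py", line 21, in block
    k=1+np.argmax(s[1:,4]); vv,uu=np.nonzero(l==k)
        ~~~~~~~~~^^^^^^^^^
    return _wrapfunc(a, 'argmax', axis=axis, out=out, **kwds)
    return bound(*args, **kwds)
ValueError: attempt to get argmax of an empty sequence
```

```bash
python3 -m creep '[{"x":-0.03,"y":-0.03,"z":0.032,"spin":0},{"x":-0.06,"y":-0.06,"z":0.032,"spin":0},{"x":-0.077,"y":-0.093,"z":0.032,"spin":0},{"x":-0.077,"y":-0.093,"z":0.032,"spin":0}]'
python3 -c "
from h import *
block()"
```

```text
time: 20.88
ee_pos: [0.6575, 0.0194, 0.2487]
eef_rot: [0.999, 0.044, -0.001, 0.001]
ft_force: [0.1, -0.1, -2.6]
width: 0.0188
250 ((673.771728515625, -108.89540100097656), (68.76917266845703, 29.754871368408203), 17.225221633911133)
[[637.0, -105.0], [645.0, -133.0], [711.0, -113.0], [702.0, -85.0]] mean [ 671.5 -109. ]
depth 24.4 depth 53.6 depth 39.8 depth 10.7
```

View pics/blk.png

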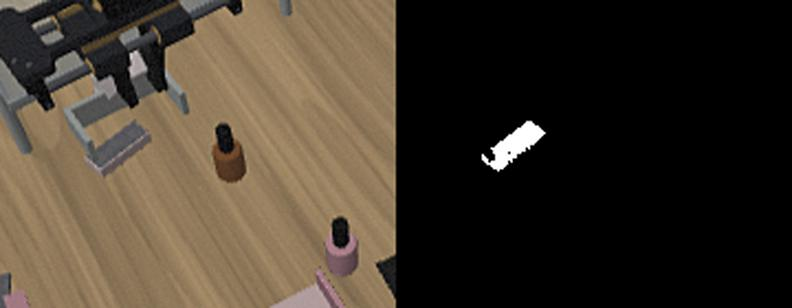

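The block's yaw is now 17.2° (11.5° to the rack) with its deepest corner at ~53 mm depth, still marginal. Rather than nudge again, I'll gain reach by tilting the rake a few degrees in the grip. To do that, I'll hook the plate on the end of the fixed tray wall and pull gently.

```bash
python3 -m creep '[{"x":0.02,"y":0.05,"z":0,"spin":-2},{"x":0.05,"y":0.10,"z":0,"spin":-4},{"x":0.072,"y":0.15,"z":0,"spin":-5.7},{"x":0.072,"y":0.185,"z":0,"spin":-5.7},{"x":0.072,"y":0.185,"z":-0.04,"spin":-5.7},{"x":0.072,"y":0.185,"z":-0.09,"spin":-5.7},{"x":0.072,"y":0.185,"z":-0.113,"spin":-5.7},{"x":0.072,"y":0.195,"z":-0.113,"spin":-5.7},{"x":0.072,"y":0.203,"z":-0.113,"spin":-5.7},{"x":0.072,"y":0.207,"z":-0.113,"spin":-5.7},{"x":0.072,"y":0.207,"z":-0.113,"spin":-5.7}]' - 40
python3 -m creep '[{"x":0,"y":0.004,"z":0,"spin":0},{"x":0,"y":0.004,"z":0,"spin":0}]'
```

```text
time: 22.3
ee_pos: [0.7313, 0.232, 0.1365]
eef_rot: [1.0, -0.002, 0.0, 0.0]
ft_force: [0.7, -0.9, -2.0]
width: 0.0188
time: 22.55
ee_pos: [0.7311, 0.2353, 0.1359]
eef_rot: [1.0, -0.002, -0.0, 0.0]
ft_force: [-0.1, -2.8, -3.8]
width: 0.0191
```

```bash
python3 -m creep '[{"x":0,"y":0.003,"z":0,"spin":0},{"x":0,"y":0.005,"z":0,"spin":0},{"x":0,"y":0.005,"z":0,"spin":0}]'
python3 -m creep '[{"x":0,"y":0.003,"z":0,"spin":0},{"x":0,"y":0.005,"z":0,"spin":0},{"x":0,"y":0.005,"z":0,"spin":0}]'
python3 -m creep '[{"x":0,"y":-0.005,"z":0,"spin":0},{"x":0,"y":-0.025,"z":0,"spin":0},{"x":0,"y":-0.025,"z":0.04,"spin":0},{"x":0,"y":-0.07,"z":0.09,"spin":0},{"x":-0.05,"y":-0.12,"z":0.114,"spin":3},{"x":-0.065,"y":-0.17,"z":0.114,"spin":5.7},{"x":-0.072,"y":-0.20,"z":0.114,"spin":5.7},{"x":-0.072,"y":-0.20,"z":0.114,"spin":5.7}]' - 60
cat >> h.py <<'E'
def rake(tx,ty,yaw,lift):
    "cheek profile in rake frame given tool pose (mm): y from tool, z"
    P=cloud(r.camera("scene"))*1000; a=np.radians(yaw)
    d=P[:,:2]-[tx,ty]; X=d@[np.cos(a),np.sin(a)]; Y=d@[-np.sin(a),np.cos(a)]
    m=(abs(abs(X)-50)<6)&(Y>-125)&(Y<-30)&(P[:,2]>lift-30)&(P[:,2]<lift+60)
    for y in range(-125,-30,8):
        k=m&(Y>=y)&(Y<y+8)
        if k.sum()>3: print(y,k.sum(),"z",P[k,2].min().round(),P[k,2].max().round(),"Y",Y[k].min().round(),Y[k].max().round())
E
python3 -c "
from h import *
s=r.read_state();p=s['ee_pos']*1000;print(p)
rake(p[0],p[1],5.7,p[2]-134)"
```

```text
time: 22.92
ee_pos: [0.731, 0.2396, 0.1356]
eef_rot: [1.0, -0.002, -0.0, 0.001]
ft_force: [0.5, -5.6, -4.5]
width: 0.019
time: 23.3
ee_pos: [0.731, 0.2446, 0.1356]
eef_rot: [1.0, -0.002, -0.0, 0.001]
ft_force: [0.3, -5.9, -3.9]
width: 0.0188
time: 24.3
ee_pos: [0.6585, 0.0411, 0.2514]
eef_rot: [0.999, 0.045, 0.001, -0.0]
ft_force: [-0.5, 0.6, -2.0]
width: 0.0187
[658.47245521  41.10243181 251.4338174 ]
-101 20 z 126.0 155.0 Y -100.0 -93.0
-93 15 z 126.0 156.0 Y -93.0 -86.0
-85 20 z 123.0 156.0 Y -85.0 -77.0
-77 22 z 125.0 155.0 Y -77.0 -70.0
-69 32 z 122.0 154.0 Y -69.0 -61.0
-61 40 z 124.0 156.0 Y -61.0 -53.0
-53 73 z 123.0 155.0 Y -53.0 -46.0
```

It slipped gently at ~6 N: about 4 mm gained, and the rake is now level in the grip. Once more for margin.

```bash
python3 -m creep '[{"x":0.01,"y":0.05,"z":0,"spin":-3},{"x":0.05,"y":0.10,"z":0,"spin":-5.7},{"x":0.072,"y":0.15,"z":0,"spin":-5.7},{"x":0.072,"y":0.165,"z":-0.05,"spin":-5.7},{"x":0.072,"y":0.175,"z":-0.100,"spin":-5.7},{"x":0.072,"y":0.18,"z":-0.115,"spin":-5.7},{"x":0.072,"y":0.195,"z":-0.115,"spin":-5.7},{"x":0.072,"y":0.201,"z":-0.115,"spin":-5.7},{"x":0.072,"y":0.205,"z":-0.115,"spin":-5.7},{"x":0.072,"y":0.209,"z":-0.115,"spin":-5.7},{"x":0.072,"y":0.213,"z":-0.115,"spin":-5.7},{"x":0.072,"y":0.213,"z":-0.115,"spin":-5.7}]' - 40
python3 -m creep '[{"x":0,"y":-0.005,"z":0,"spin":0},{"x":0,"y":-0.033,"z":0,"spin":0},{"x":0,"y":-0.033,"z":0.04,"spin":0},{"x":0,"y":-0.07,"z":0.09,"spin":0},{"x":-0.05,"y":-0.12,"z":0.115,"spin":3},{"x":-0.065,"y":-0.17,"z":0.115,"spin":5.7},{"x":-0.072,"y":-0.213,"z":0.115,"spin":5.7},{"x":-0.072,"y":-0.213,"z":0.115,"spin":5.7}]' - 60
python3 -c "
from h import *
s=r.read_state();p=s['ee_pos']*1000;print(p)
rake(p[0],p[1],5.7,p[2]-134)
block()"
```

```text
time: 25.85
ee_pos: [0.7319, 0.2606, 0.1376]
eef_rot: [1.0, -0.001, 0.002, -0.001]
ft_force: [0.5, 0.8, 3.2]
width: 0.0188
time: 26.85
ee_pos: [0.6584, 0.0397, 0.2513]
eef_rot: [0.999, 0.044, 0.001, 0.001]
ft_force: [0.5, 1.5, -2.0]
width: 0.0189
[658.36849327  39.71858686 251.3130737 ]
-109 14 z 135.0 161.0 Y -108.0 -101.0
-101 21 z 132.0 162.0 Y -101.0 -93.0
-93 16 z 131.0 160.0 Y -92.0 -86.0
-85 15 z 130.0 161.0 Y -84.0 -77.0
-77 24 z 128.0 159.0 Y -77.0 -69.0
-69 36 z 124.0 158.0 Y -69.0 -61.0
-61 73 z 126.0 158.0 Y -61.0 -54.0
250 ((673.8051147460938, -108.50605010986328), (69.05455780029297, 30.398874282836914), 16.868066787719727)
[[636.0, -104.0], [645.0, -133.0], [711.0, -113.0], [702.0, -84.0]] mean [ 671.1 -108.9]
depth 23.5 depth 53.3 depth 40.0 depth 10.1
```

The rake now tilts ~4.5° and reaches ~102 mm from the tool to the plate's inner face, which is enough. Go in over the far block, lower and pull.

```bash
python3 -m creep '[{"x":0.008,"y":0,"z":-0.05,"spin":0},{"x":0.008,"y":0,"z":-0.095,"spin":0},{"x":0.008,"y":0,"z":-0.097,"spin":0},{"x":0.008,"y":-0.025,"z":-0.097,"spin":0},{"x":0.008,"y":-0.050,"z":-0.097,"spin":0},{"x":0.008,"y":-0.065,"z":-0.097,"spin":0},{"x":0.008,"y":-0.072,"z":-0.097,"spin":0},{"x":0.008,"y":-0.072,"z":-0.097,"spin":0},{"x":0.008,"y":-0.072,"z":-0.097,"spin":0}]'
python3 -c "
from h import *
c=r.camera('scene');s=r.read_state();p=s['ee_pos']*1000;print(p,s['ft_force'])
rake(p[0],p[1],5.7,p[2]-130)
cv2.imwrite('pics/s8.png',cv2.resize(c['pixels'][110:260,150:340],None,fx=3,fy=3,interpolation=2))"
```

```text
time: 28.08
ee_pos: [0.6672, -0.0247, 0.1531]
eef_rot: [0.999, 0.049, 0.0, -0.0]
ft_force: [-0.0, -0.0, -1.7]
width: 0.0181
[667.1192169  -24.71248606 153.03625459] [ 0.72696998 -0.99632569 -3.22389253]
-125 11 z -2.0 3.0 Y -125.0 -118.0
-117 9 z -2.0 2.0 Y -117.0 -109.0
-109 16 z -2.0 59.0 Y -109.0 -102.0
-101 26 z -1.0 62.0 Y -101.0 -93.0
-93 33 z -3.0 63.0 Y -93.0 -85.0
-85 35 z -3.0 63.0 Y -85.0 -77.0
-77 49 z -2.0 60.0 Y -77.0 -69.0
-69 60 z -2.0 61.0 Y -69.0 -61.0
-61 76 z -3.0 59.0 Y -61.0 -54.0
-53 29 z -3.0 4.0 Y -53.0 -45.0
-45 32 z -3.0 5.0 Y -45.0 -37.0
-37 23 z -3.0 4.0 Y -37.0 -30.0
```

View pics/s8.png

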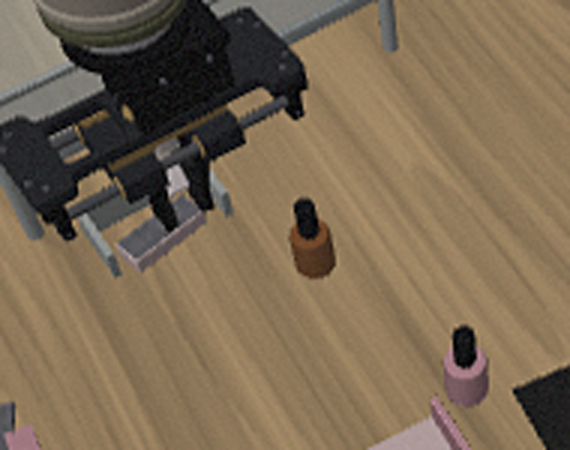

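The far block (160,240) sits centred between the cheeks. Go 8 mm deeper, lower, pull slowly.

```bash
python3 -m creep '[{"x":0,"y":-0.004,"z":0,"spin":0},{"x":0,"y":-0.008,"z":0,"spin":0},{"x":0,"y":-0.008,"z":0,"spin":0},{"x":0,"y":-0.008,"z":-0.008,"spin":0},{"x":0,"y":-0.008,"z":-0.016,"spin":0},{"x":0,"y":-0.008,"z":-0.022,"spin":0},{"x":0,"y":-0.008,"z":-0.022,"spin":0}]'
python3 -c "
from h import *
s=r.read_state();p=s['ee_pos']*1000;print(p,s['ft_force'])
rake(p[0],p[1],5.7,p[2]-130)"
```

```text
time: 29.05
ee_pos: [0.6666, -0.0339, 0.1302]
eef_rot: [0.999, 0.048, -0.001, 0.0]
ft_force: [0.5, 0.3, -1.6]
width: 0.0185
[666.63952473 -33.9089766  130.22336167] [ 0.49116989  0.32186617 -1.64182044]
-125 6 z -0.0 1.0 Y -125.0 -118.0
-117 6 z -1.0 1.0 Y -116.0 -109.0
-109 8 z -2.0 26.0 Y -108.0 -102.0
-101 16 z -1.0 40.0 Y -101.0 -94.0
-93 19 z -1.0 39.0 Y -93.0 -86.0
-85 27 z -0.0 38.0 Y -85.0 -77.0
-77 35 z -1.0 39.0 Y -77.0 -69.0
-69 37 z -2.0 38.0 Y -69.0 -62.0
-61 78 z -3.0 38.0 Y -61.0 -53.0
-53 26 z -2.0 39.0 Y -53.0 -45.0
-45 32 z -2.0 4.0 Y -45.0 -37.0
-37 22 z -1.0 4.0 Y -36.0 -30.0
```

```bash
python3 -m creep '[{"x":0,"y":0,"z":-0.004,"spin":0},{"x":0,"y":0,"z":-0.005,"spin":0},{"x":0,"y":0.005,"z":-0.005,"spin":0},{"x":0,"y":0.012,"z":-0.005,"spin":0},{"x":0,"y":0.020,"z":-0.005,"spin":0},{"x":0,"y":0.030,"z":-0.005,"spin":0},{"x":0,"y":0.042,"z":-0.005,"spin":0},{"x":0,"y":0.054,"z":-0.005,"spin":0},{"x":0,"y":0.066,"z":-0.005,"spin":0},{"x":0,"y":0.078,"z":-0.005,"spin":0},{"x":0,"y":0.090,"z":-0.005,"spin":0}]'
python3 -c "
from h import *
s=r.read_state();p=s['ee_pos']*1000;print(p,s['ft_force'])
P=cloud(r.camera('scene'))*1000
m=(P[:,0]>632)&(P[:,0]<716)&(P[:,1]>-150)&(P[:,1]<20)&(P[:,2]>11)&(P[:,2]<21);Q=P[m]
for y in range(-150,20,10):
    k=(Q[:,1]>=y)&(Q[:,1]<y+10)
    if k.any(): print(y,k.sum(),Q[k,0].min().round(),Q[k,0].max().round())"
```

```text
time: 30.48
ee_pos: [0.667, 0.0568, 0.1261]
eef_rot: [0.999, 0.048, 0.0, -0.0]
ft_force: [0.8, -0.5, -2.1]
width: 0.0187
[667.03533296  56.84559535 126.07737319] [ 0.77000802 -0.54882708 -2.11720436]
-50 13 641.0 714.0
-40 6 693.0 711.0
-30 27 655.0 710.0
-20 52 646.0 710.0
```

The block is out and squared. Sweep it into the tray, turning back to yaw 0.

```bash
python3 -m creep '[{"x":0,"y":0.014,"z":0,"spin":-1},{"x":-0.001,"y":0.028,"z":0,"spin":-2},{"x":-0.002,"y":0.042,"z":0,"spin":-3},{"x":-0.003,"y":0.056,"z":0,"spin":-4},{"x":-0.004,"y":0.070,"z":0,"spin":-5},{"x":-0.005,"y":0.084,"z":0,"spin":-5.7},{"x":-0.005,"y":0.098,"z":0,"spin":-5.7},{"x":-0.005,"y":0.112,"z":0,"spin":-5.7},{"x":-0.005,"y":0.126,"z":0,"spin":-5.7},{"x":-0.005,"y":0.140,"z":0,"spin":-5.7},{"x":-0.005,"y":0.154,"z":0,"spin":-5.7},{"x":-0.005,"y":0.168,"z":0,"spin":-5.7}]'
python3 -m creep '[{"x":0,"y":0.012,"z":0,"spin":0},{"x":0,"y":0.024,"z":0,"spin":0},{"x":0,"y":0.036,"z":0,"spin":0},{"x":0,"y":0.043,"z":0,"spin":0},{"x":0,"y":0.043,"z":0,"spin":0},{"x":0,"y":0.037,"z":0,"spin":0},{"x":0,"y":0.037,"z":0.03,"spin":0},{"x":0,"y":0.037,"z":0.07,"spin":0},{"x":0,"y":0.037,"z":0.125,"spin":0},{"x":0,"y":0.0,"z":0.125,"spin":0},{"x":0,"y":-0.05,"z":0.125,"spin":0}]'
python3 -m creep '[{"x":-0.02,"y":-0.05,"z":0,"spin":0},{"x":-0.05,"y":-0.1,"z":0,"spin":0},{"x":-0.10,"y":-0.1,"z":0,"spin":5.7},{"x":-0.10,"y":-0.1,"z":0,"spin":5.7}]'
cat > chk.py <<'E'
from h import *
P=cloud(r.camera("scene"))*1000
for n,x,y in (("pol1",580,-24),("pol2",538,138),("jar",643,-195)):
    m=(np.hypot(P[:,0]-x,P[:,1]-y)<35)&(P[:,2]>25)&(P[:,2]<80); print(n,m.sum(),P[m].mean(0).round() if m.any() else '')
m=(P[:,0]>582)&(P[:,0]<724)&(P[:,1]>110)&(P[:,1]<300)&(P[:,2]>10)&(P[:,2]<24)
Q=P[m]
for y in range(110,300,10):
    k=(Q[:,1]>=y)&(Q[:,1]<y+10)
    if k.any(): print(y,k.sum(),Q[k,0].min().round(),Q[k,0].max().round())
print(r.read_state()["ee_pos"])
E
python3 chk.py
```

```text
time: 32.02
ee_pos: [0.6621, 0.2249, 0.1261]
eef_rot: [1.0, -0.002, 0.0, 0.0]
ft_force: [0.0, 0.1, -2.3]
width: 0.0188
time: 33.4
ee_pos: [0.662, 0.1733, 0.2514]
eef_rot: [1.0, -0.001, 0.0, -0.0]
ft_force: [0.8, -0.2, -1.5]
width: 0.0184
time: 33.9
ee_pos: [0.559, 0.0721, 0.2508]
eef_rot: [0.999, 0.047, -0.001, -0.001]
ft_force: [0.6, -0.3, -1.4]
width: 0.0185
pol1 216 [584. -21.  49.]
pol2 241 [543. 143.  49.]
jar 229 [ 645. -183.   43.]
160 43 629.0 697.0
170 149 628.0 697.0
180 155 627.0 697.0
190 102 627.0 697.0
200 58 628.0 668.0
210 128 607.0 672.0
220 160 607.0 674.0
230 123 610.0 672.0
240 84 601.0 660.0
250 151 601.0 661.0
260 142 602.0 662.0
270 155 602.0 662.0
280 38 604.0 654.0
[0.5608809  0.07303891 0.25141208]
```

All three blocks are inside the tray (y ≥ 160, mouth at 141). The bottles are unchanged and the jar hasn't been near the rake. Now park the rake, centred on the mat.

```bash
python3 -m creep '[{"x":-0.03,"y":0.03,"z":0,"spin":-2},{"x":-0.06,"y":0.07,"z":0,"spin":-4},{"x":-0.09,"y":0.12,"z":0,"spin":-5.7},{"x":-0.1075,"y":0.17,"z":0,"spin":-5.7},{"x":-0.1075,"y":0.21,"z":0,"spin":-5.7},{"x":-0.1075,"y":0.231,"z":0,"spin":-5.7},{"x":-0.1075,"y":0.231,"z":-0.05,"spin":-5.7},{"x":-0.1075,"y":0.231,"z":-0.10,"spin":-5.7},{"x":-0.1075,"y":0.231,"z":-0.115,"spin":-5.7},{"x":-0.1075,"y":0.231,"z":-0.115,"spin":-5.7},{"x":-0.1075,"y":0.231,"z":-0.115,"spin":-5.7}]'
python3 -c "
from h import *
s=r.read_state();p=s['ee_pos']*1000;print(p,s['ft_force'],s['torque'])
rake(p[0],p[1],0,p[2]-125)"
```

```text
time: 35.33
ee_pos: [0.4559, 0.3055, 0.1382]
eef_rot: [1.0, -0.002, 0.001, -0.001]
ft_force: [0.4, -0.3, -2.1]
width: 0.0183
[455.87828883 305.52357222 138.18444609] [ 0.418152   -0.25908524 -2.14993421] [0.10472353 0.05121497 0.02044195]
-125 16 z -2.0 5.0 Y -125.0 -117.0
-117 13 z -2.0 4.0 Y -117.0 -110.0
-109 35 z -1.0 48.0 Y -109.0 -101.0
-101 35 z -1.0 48.0 Y -101.0 -93.0
-93 40 z -2.0 47.0 Y -93.0 -85.0
-85 38 z 1.0 47.0 Y -85.0 -77.0
-77 41 z -1.0 45.0 Y -77.0 -69.0
-69 38 z -1.0 45.0 Y -69.0 -62.0
-61 45 z -1.0 43.0 Y -61.0 -54.0
-53 19 z -2.0 4.0 Y -53.0 -45.0
-45 22 z -1.0 4.0 Y -45.0 -37.0
-37 22 z -1.0 6.0 Y -37.0 -30.0
```

```bash
python3 -m creep '[{"x":-0.002,"y":0,"z":-0.006,"spin":0},{"x":-0.002,"y":0,"z":-0.010,"spin":0},{"x":-0.002,"y":0,"z":-0.010,"spin":0},{"x":-0.002,"y":0,"z":-0.010,"spin":0}]'
python3 -m creep '[{"x":0,"y":0,"z":-0.002,"spin":0},{"x":0,"y":0,"z":-0.002,"spin":0},{"x":0,"y":0,"z":-0.002,"spin":0}]'
python3 -m creep '[{"x":0,"y":0,"z":-0.001,"spin":0},{"x":0,"y":0,"z":-0.001,"spin":0},{"x":0,"y":0,"z":-0.001,"spin":0}]'
```

```text
time: 35.88
ee_pos: [0.4526, 0.305, 0.1261]
eef_rot: [1.0, -0.002, 0.0, 0.0]
ft_force: [-0.7, -0.2, -0.9]
width: 0.0188
time: 36.25
ee_pos: [0.4528, 0.3065, 0.1252]
eef_rot: [1.0, -0.001, 0.001, -0.001]
ft_force: [-2.8, 3.1, 6.0]
width: 0.0184
time: 36.62
ee_pos: [0.4528, 0.3072, 0.1247]
eef_rot: [1.0, -0.001, 0.001, -0.002]
ft_force: [-3.0, 5.0, 10.2]
width: 0.0185
```

Contact found at TCP ≈ 0.126. Ease back up to it, slacken the grip so the rake settles, then release.

```bash
python3 -m creep '[{"x":0,"y":-0.001,"z":0.0025,"spin":0},{"x":0,"y":-0.001,"z":0.0025,"spin":0},{"x":0,"y":-0.001,"z":0.0025,"spin":0}]' - 60
python3 -m creep '[{"x":0,"y":0,"z":0,"spin":0},{"x":0,"y":0,"z":0,"spin":0},{"x":0,"y":0,"z":0,"spin":0},{"x":0,"y":0,"z":0,"spin":0},{"x":0,"y":0,"z":0,"spin":0}]' 0.0 3
python3 -c "
from h import *
s=r.read_state();p=s['ee_pos']*1000;print(p,s['ft_force'])
rake(p[0],p[1],0,p[2]-125)"
```

```text
time: 37.0
ee_pos: [0.4528, 0.3042, 0.1258]
eef_rot: [1.0, -0.002, 0.0, -0.0]
ft_force: [-0.5, 1.9, 3.2]
width: 0.0188
time: 37.62
ee_pos: [0.4527, 0.304, 0.1256]
eef_rot: [1.0, -0.002, 0.0, -0.0]
ft_force: [0.8, 0.8, 3.6]
width: 0.0196
[452.68925403 304.04173913 125.64749734] [0.78753775 0.80828156 3.64249992]
-125 16 z -1.0 4.0 Y -125.0 -117.0
-117 9 z 0.0 4.0 Y -116.0 -110.0
-109 31 z -3.0 37.0 Y -108.0 -101.0
-101 33 z -1.0 36.0 Y -101.0 -93.0
-93 31 z -0.0 36.0 Y -92.0 -85.0
-85 30 z 1.0 34.0 Y -84.0 -77.0
-77 31 z 1.0 34.0 Y -77.0 -69.0
-69 30 z -0.0 35.0 Y -69.0 -62.0
-61 40 z 0.0 34.0 Y -61.0 -53.0
-53 21 z -2.0 4.0 Y -53.0 -45.0
-45 20 z -1.0 4.0 Y -45.0 -38.0
-37 18 z -1.0 4.0 Y -37.0 -30.0
```

```bash
python3 -m creep '[{"x":0,"y":0,"z":0.001,"spin":0},{"x":0,"y":0,"z":0.002,"spin":0},{"x":0,"y":0,"z":0.003,"spin":0},{"x":0,"y":0,"z":0.003,"spin":0}]' 0.0 3
python3 -m creep '[{"x":0,"y":0,"z":0,"spin":0},{"x":0,"y":0,"z":0,"spin":0},{"x":0,"y":0,"z":0,"spin":0}]' 0.026
python3 -c "
from h import *
s=r.read_state();p=s['ee_pos']*1000;print(p,s['ft_force'],s['width'])
rake(p[0],p[1],0,p[2]-125)"
```

```text
time: 38.17
ee_pos: [0.4523, 0.3038, 0.1284]
eef_rot: [1.0, -0.002, -0.0, 0.0]
ft_force: [0.7, -0.3, -0.4]
width: 0.0202
time: 38.55
ee_pos: [0.4526, 0.3041, 0.1286]
eef_rot: [1.0, -0.002, 0.0, -0.0]
ft_force: [-0.5, 0.2, -0.9]
width: 0.0258
[452.5790499  304.09647783 128.6300777 ] [-0.49405006  0.16986403 -0.9188745 ] 0.025849530347700374
-125 15 z -2.0 5.0 Y -124.0 -117.0
-117 14 z -1.0 5.0 Y -117.0 -109.0
-109 18 z -0.0 32.0 Y -108.0 -102.0
-101 32 z -1.0 32.0 Y -101.0 -93.0
-93 30 z -1.0 34.0 Y -93.0 -85.0
-85 28 z -0.0 33.0 Y -85.0 -77.0
-77 30 z -1.0 33.0 Y -77.0 -69.0
-69 31 z -1.0 32.0 Y -69.0 -61.0
-61 44 z -1.0 31.0 Y -61.0 -53.0
-53 22 z -1.0 27.0 Y -53.0 -45.0
-45 19 z -2.0 4.0 Y -45.0 -37.0
-37 17 z -1.0 6.0 Y -37.0 -30.0
```

The rake has settled flat (rim ~31–32 mm everywhere). Open fully, rise straight up and clear off.

```bash
python3 -m creep '[{"x":0,"y":0,"z":0,"spin":0},{"x":0,"y":0,"z":0,"spin":0},{"x":0,"y":0,"z":0,"spin":0},{"x":0,"y":0,"z":0,"spin":0},{"x":0,"y":0,"z":0.03,"spin":0},{"x":0,"y":0,"z":0.07,"spin":0},{"x":0,"y":0,"z":0.12,"spin":0},{"x":-0.03,"y":0.05,"z":0.12,"spin":0},{"x":-0.07,"y":0.10,"z":0.12,"spin":0},{"x":-0.12,"y":0.15,"z":0.12,"spin":0},{"x":-0.16,"y":0.19,"z":0.12,"spin":0},{"x":-0.16,"y":0.19,"z":0.12,"spin":0}]' 0.087
python3 chk.py
python3 - <<'E'
from h import *
P=cloud(r.camera("scene"))*1000
m=(P[:,0]>380)&(P[:,0]<520)&(P[:,1]>170)&(P[:,1]<320)&(P[:,2]>14);Q=P[m]
h=Q[Q[:,2]<36]; print("head",len(h),h.min(0).round(),h.max(0).round()," handle",Q.max(0).round(),Q[Q[:,2]>128].mean(0).round())
t=r.camera("top"); 
T=cloud(t)*1000; m=(T[:,0]>380)&(T[:,0]<520)&(T[:,1]>170)&(T[:,1]<320)&(T[:,2]>18)&(T[:,2]<36)
print("head top cam",m.sum(),T[m].min(0).round() if m.any() else '',T[m].max(0).round() if m.any() else '')
g=t["pixels"].max(2)<45
v,u=np.nonzero(g&(np.arange(400)[:,None]<300)&(np.arange(400)[:,None]>170)); k=(u>215)&(u<290)
W=np.array([world(t,a,b,0)[:2]*1000 for a,b in zip(u[k],v[k])],np.float32); print("mat",cv2.minAreaRect(W))
E
```

```text
time: 40.1
ee_pos: [0.2875, 0.4975, 0.2481]
eef_rot: [1.0, 0.002, -0.001, -0.0]
ft_force: [0.5, -0.3, -0.1]
width: 0.0871
pol1 216 [584. -21.  49.]
pol2 236 [543. 143.  49.]
jar 226 [ 645. -184.   43.]
160 43 630.0 696.0
170 149 627.0 697.0
180 150 627.0 697.0
190 113 628.0 697.0
200 53 628.0 669.0
210 140 607.0 672.0
220 146 607.0 674.0
230 129 610.0 670.0
240 90 601.0 660.0
250 143 601.0 661.0
260 141 601.0 662.0
270 151 602.0 662.0
280 41 605.0 657.0
[0.28990184 0.49580555 0.2481954 ]
head 313 [400. 199.  14.] [506. 252.  36.]  handle [506. 300. 142.] [455. 289. 135.]
head top cam 269 [401. 199.  20.] [504. 253.  36.]
mat ((477.26361083984375, 220.87083435058594), (134.90283203125, 174.14801025390625), 84.46502685546875)
```

```bash
python3 -c "
from bench import r
print(r.close_job(), r.read_state()['time'])"
```

```text
the job is handed in; nothing more can be done
the job is handed in; nothing more can be done
```

All three blocks are in the scrap tray and the rake is standing on its mat again. The job was handed in at about 40 s of robot time; the hand-in gives no verdict.

**How it went**
- I gripped the rake at the tip of its handle, so the gripper body stayed clear of the rack lip. I then swept the open block and the near under-rack block into the tray.
- The far block lay skewed, with its deep corner just out of reach. A nudge with the rake's back plate squared it only partly.
- To gain the missing reach, I hooked the plate on the end of the fixed tray wall and pulled with about 6 N, so the rake tilted about 4.5° in the grip. That was enough to pull the far block out and sweep it in.
- I set the rake down centred on the mat, slackened the grip so it settled flat, let go and moved the arm away.

**Last checks (depth maps)**
- **Blocks:** they lie between y = 160 and about 285 mm in the tray, whose mouth is at 141 mm and back wall at about 305 mm.
- **Bottles and jar:** the bottle readings match those taken after the first sweep to within 1 mm. The jar agreed between two late looks, and the rake stayed well clear of it.
- **Rake:** the rim is level at about 32 mm, the handle tip is at its nominal 135–142 mm, and the head (x 400–505, y 199–253 mm) lies inside the mat outline measured at the start.
- **Failed check:** my final re-measurement of the mat was spoiled by the other dark pixels in the picture, so I relied on the first mat measurement.
- **Not checked by eye:** I had used all 12 pictures, so everything after the far block was entered was checked from depth maps only.

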